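# Set the thickness gauge to its master

### The job

Set the thickness gauge to the steel setting disc that lies between its anvils: loosen the lock ring by its handle, turn the T-bar on top clockwise until the spindle bears on the disc with light pressure (about 20 N, never forced), then pull the lock ring firmly tight again so that the spindle stays there. Leave the disc where it lies on the lower anvil and the loose things beside the gauge where they stand, and let go.

Things in the scene. Friction and masses are not known exactly. Their poses are not given: they have to be found in the camera images.
- gauge: Thickness gauge, grey C-frame fixed on the measuring stage (stage top 20 mm above the bench). Origin: underside, below the spindle's axis; z up along that axis. Column at +y, y 62 to 102 mm; throat open to -y and +-x. Base 90 x 150 x 16 mm; arm 40 mm wide, its flat top 88 mm above the origin. Nothing of the frame is higher than the arm.
- collet: Steel split collet fixed on top of the arm, round the spindle; origin and axes as the gauge's. Its seat flange, 38 mm across, lies 88 to 92 mm above the origin; its nose ends at 112 mm. The lock ring runs on its thread and bears on the seat; tightened, its jaws hold the spindle fast (loosen it before turning the T-bar).
- lock_ring: Knurled steel ring, 40 mm across, 14 mm high, round the collet, with a handle along its x: 8 mm rod, 15 mm black ball. Origin: centre of its underside, 92 mm above the gauge's. Clockwise from above tightens. Starts tight, handle near the gauge's -y; quite free after 0.9 rad anticlockwise. Pushed at 60 mm along the handle, 7 to 8 N makes it firmly tight (45 N on the seat), 4 N only half that.
- spindle: Steel spindle with head and T-bar; z up. Origin 85 mm below the bar, near the 16 mm flat face of its interchangeable contact point, whose length varies (face within 0.7 mm of the origin). Head 20 mm across; bar along x, 8 mm thick. Clockwise from above lowers it 0.8 mm/rad. Pushed at 23 mm from the axis it turns with 1 to 1.5 N, on the disc 3 to 3.5 N means 20 N there; 80 N/rad.
- master: Setting disc, plain steel, 44 mm across and 14 mm thick, 165 g, lying loose on the lower anvil (22 mm across, its top 26 mm above the gauge's origin) below the spindle. Origin: centre of its underside. At the start there are 0.5 to 2.6 mm of air between it and the contact point.
- spare_master: Another steel setting disc, 30 mm across and 24 mm high, standing loose beside the gauge. Not used; must stay.
- copper_ring: Flat copper ring, 72 mm outside, 28 mm inside, 5 mm thick, lying loose beside the gauge. Not used; must stay.
- loupe: Black magnifier, 38 mm across and 38 mm high, standing loose beside the gauge. Not used; must stay.
- lever_knob (a point): Centre of the black ball at the end of the lock ring's handle: 74 mm from the axis, 99 mm above the gauge's origin. The bare rod runs from 20 to 66 mm.
- bar_end (a point): Centre of the 12 mm ball at the +x end of the spindle's T-bar (another at the -x end), 31 mm from the axis, 127 mm above the gauge's origin at the start. Turns and moves down with the spindle.

How it is judged (in metres and radians):
On the way, in this order (a step that is already met when the one before it is completed fails the run):
1. the lock ring is loosened: it no longer bears on the collet's seat (contact force between lock_ring and collet below 1 N), for 0.3 s.
2. with the ring loose, the spindle is brought to bear on the setting disc with at least 5 N (contact force between spindle and master above 5 N and contact force between lock_ring and collet below 1 N), for 0.2 s.
3. the lock ring is tightened on its seat with at least 20 N, the spindle bearing lightly on the disc (contact force between lock_ring and collet above 20 N and contact force between spindle and master between 5 and 40 N), for 0.3 s.
At the end, for the whole second after the job is handed in: The lock ring bears on its seat with more than 20 N, the spindle bears on the setting disc with 5 to 40 N, and the disc lies at rest and flat on the lower anvil, within 8 mm of the spindle's axis (all of step 3 and horizontal distance between master and gauge below 0.008 m and angle between master's own z axis and vertical below 0.05 rad and linear speed of master below 0.02 m/s); the robot touches nothing.
It fails at once if the spindle is forced on the disc: more than 70 N (contact force between spindle and master above 70 N).
It fails at once if the setting disc is shifted by more than 6 mm (distance of master from where it was at the start of the episode above 0.006 m).
It fails at once if the spare disc is moved by more than 15 mm (distance of spare_master from where it was at the start of the episode above 0.015 m).
It fails at once if the copper ring is moved by more than 15 mm (distance of copper_ring from where it was at the start of the episode above 0.015 m).
It fails at once if the magnifier is moved by more than 15 mm (distance of loupe from where it was at the start of the episode above 0.015 m).
It also fails if it takes over 67 s, if anything falls off the work surface, if the arm or the gripper's body presses on something with over 40 N, if the wrist force passes 120 N, or if a joint passes its speed limit or range.

### The arm

A 6-joint arm with a two-finger parallel gripper is mounted at the origin on the work surface. World frame = base frame: x ahead of the robot, y to its left, z up, the work surface at z = 0. Lengths are in mm, angles in degrees, forces in N, time in s.
With the tool pointing down it reaches from about 325 to 925 mm from the base axis. Payload 3.1 kg.
Tool frame: the origin (TCP) lies at the very end of the fingers, on their centre line; the grasp point (between the pads) lies grasp_offset behind it (grasp_offset is the distance from the TCP to the grasp point, in mm); z points along the fingers, x is the direction in which the jaws open and shut, and the axes are right-handed (so a half turn about z gives the same grasp; the last joint's range is limited). The gripper opens to 85 mm and grips with 20 to 120 N. Pads are 22 mm wide; open, the fingers measure 114 mm over their backs; the gripper's body (76 mm by 85 mm) begins 54 mm behind the grasp point. The pads swing forward as they close: fully open they stand 13 mm farther back than shut.
Start: joints at [-83.262, 12.427, 92.441, -0, 75.132, -6.429], TCP at [142.385, -608.577, 231.3] pointing down, gripper open.
Joint ranges: [-157.48, 157.48], [-44.54, 120.13], [17.64, 146.25], [-64.5, 244.5], [7.68, 150.69], [-147.95, 147.95]. Speed limits (degrees/s): [159.86, 159.86, 180, 180, 180, 180].

### API

Orientations are given as [roll, pitch, yaw] about the fixed x, y, z axes, in that order (R = Rz(yaw) Ry(pitch) Rx(roll)).
In Python, from station import * gives the robot as it stands. Calls block until the motion is done:
- goto(position, orientation): joint-space move of the TCP to a pose.
- move_l(position, attitude=None, speed=150): straight line of the TCP; attitude=None keeps the orientation; speed is the mean speed in mm/s.
- move_j(angles): joint-space move.
- grip(opening, squeeze=None): finger opening in mm; squeeze is the grip in N (None keeps the last); returns when the fingers have stopped.
- wait(seconds).
- solve_ik(position, orientation): joint angles nearest the present ones, or None.
- get_obs(): the state.
- get_image(name): name is "side" or "top"; returns the picture (384x512x3 uint8, red, green, blue); there is no depth.
- get_calibration(name): a dict with "fx", "fy", "cx", "cy" (pixels), "R" (3x3) and "t" (3): a world point X has camera coordinates R X + t. Camera axes: x right, y down, z forward; pixel columns grow to the right and rows downward; lengths in mm; the calibration is good to about 2 mm. A picture is of the moment at which its call begins. get_calibration takes no time and is no camera call.
A pose or a line that the arm cannot do raises Unreachable and nothing moves.
- sign_off(): hands the job in, once; it reports no verdict.
Trained networks look in the newest picture that a camera, given by its name, has taken for a name from the list of things; names that differ only in an ending like _2 or _b are one class to them, and where a whole thing is asked for, a point or a joint stands for the part that bears it (a point fixed in the world has none). Each returns a list of dicts, best first, with "score" (0 to 1); they miss things now and then, are a little off and sometimes report something else, mostly with a low value. They report only what shows in the picture. A call takes as long as a camera call.
- spot_in(name, camera): "extent" ([centre column, centre row, width, height] in pixels, round what is visible of it).
- regions_of(name, camera): "region" (384x512 bool, what is visible of it) and "extent" ([centre column, centre row, width, height] in pixels, round what is visible of it).
The state is a dict: "t": time; "joint_pos": joint angles; "qvel": joint speeds; "effort": joint torques, N m; "tcp_pos": TCP position; "ee_rot": TCP orientation; "wrist_force": force on the tool from outside, world axes, zero at the start; "moment": the same for the moment, N m; "grip_width": finger opening in mm.
Only numpy, scipy, OpenCV 4.12 (cv2) and the standard library are available. Lean on these libraries where they do the work, as an engineer would, in place of code of your own. Each camera call takes 0.05 s, during which the arm holds its last target.

## Working session

There is one attempt and no reset: what is moved stays moved. The work goes in short steps, each a Python script; the robot and the scene stay as the last script left them, time stands still between calls to the robot, and variables do not carry over. Pictures are saved under pics/ and viewed, and the job is handed in when it is done.

```bash
ls; mkdir -p pics
cat > h.py <<'E'
from station import *
import numpy as np, cv2
def snap(n,f):
    im=get_image(n); cv2.imwrite('pics/'+f,cv2.cvtColor(im,cv2.COLOR_RGB2BGR)); return im
E
python3 - <<'E'
from h import *
o=get_obs()
for k,v in o.items(): print(k,np.round(v,3))
for n in ['side','top']:
    snap(n,n+'0.png'); c=get_calibration(n); print(n,{k:np.round(v,3).tolist() for k,v in c.items()})
    for t in ['gauge','collet','lock_ring','spindle','master','spare_master','copper_ring','loupe','lever_knob','bar_end']:
        print(t,[(np.round(d['extent'],1).tolist(),round(d['score'],2)) for d in spot_in(t,n)[:3]])
print(get_obs()['t'])
E
```

```text
pics
t 0.0
joint_pos [-8.3263e+01  1.2477e+01  9.2531e+01  1.0000e-03  7.5131e+01 -6.4280e+00]
qvel [-0.102  0.011 -0.001  0.046  0.05  -0.116]
effort [-2.0000e-03 -3.9685e+01 -3.0385e+01 -0.0000e+00  1.0000e-02 -0.0000e+00]
tcp_pos [ 142.279 -607.74   229.947]
ee_rot [-1.79984e+02  1.37000e-01 -7.68350e+01]
wrist_force [-0.049  0.356 -0.687]
moment [ 0.003 -0.059  0.041]
grip_width 85.599
side {'fx': 445.566, 'fy': 445.566, 'cx': 255.521, 'cy': 189.846, 'R': [[-0.667, -0.745, -0.007], [-0.439, 0.402, -0.804], [0.602, -0.533, -0.595]], 't': [369.083, 324.012, 382.873]}
gauge [([301.5, 213.9, 114.6, 125.7], 0.84)]
collet [([318.1, 182.0, 22.5, 24.4], 0.74), ([332.5, 177.5, 59.4, 32.8], 0.24)]
lock_ring [([333.6, 174.8, 58.6, 28.6], 0.66)]
spindle [([322.4, 184.1, 45.6, 56.9], 0.88)]
master [([316.0, 218.1, 25.2, 22.3], 0.82)]
spare_master [([329.6, 268.9, 23.9, 28.9], 0.79)]
copper_ring [([266.5, 202.1, 27.8, 22.9], 0.63)]
loupe [([348.1, 207.5, 23.5, 31.6], 0.72)]
lever_knob [([330.6, 270.0, 26.8, 27.4], 0.74), ([332.2, 176.1, 59.5, 30.8], 0.71)]
bar_end [([322.7, 182.5, 47.8, 65.0], 0.68), ([300.6, 214.2, 115.6, 124.7], 0.61)]
top {'fx': 423.995, 'fy': 423.995, 'cx': 254.911, 'cy': 195.064, 'R': [[0.112, -0.994, 0.002], [-0.968, -0.109, -0.224], [0.223, 0.023, -0.975]], 't': [-52.57, 581.526, 640.367]}
gauge [([297.2, 268.1, 6.5, 3.8], 0.62), ([292.2, 254.2, 126.9, 65.7], 0.57)]
collet [([294.1, 254.8, 124.5, 66.4], 0.19)]
lock_ring [([322.1, 255.5, 68.6, 33.8], 0.82)]
spindle [([303.1, 252.3, 13.5, 51.4], 0.93)]
master [([294.7, 267.9, 10.0, 5.3], 0.37)]
spare_master [([259.1, 301.6, 20.4, 19.8], 0.49), ([299.5, 206.3, 40.7, 41.3], 0.24)]
copper_ring [([298.9, 206.3, 43.3, 45.6], 0.96)]
loupe [([338.4, 268.5, 24.5, 23.6], 0.75)]
lever_knob [([322.8, 254.5, 64.5, 31.6], 0.78)]
bar_end [([304.5, 252.4, 15.6, 51.5], 0.8), ([298.1, 206.7, 40.7, 40.7], 0.62), ([294.0, 254.1, 123.8, 70.1], 0.26)]
1.1
```

Run:
```python
import cv2,numpy as np
a=cv2.imread('pics/side0.png')[120:300,220:400]; b=cv2.imread('pics/top0.png')[170:330,200:400]
cv2.imwrite('pics/a.png',cv2.resize(a,None,fx=3.3,fy=3.3,interpolation=cv2.INTER_CUBIC))
cv2.imwrite('pics/b.png',cv2.resize(b,None,fx=3.5,fy=3.5,interpolation=cv2.INTER_CUBIC))
```

```text
(no output)
```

View pics/side0.png

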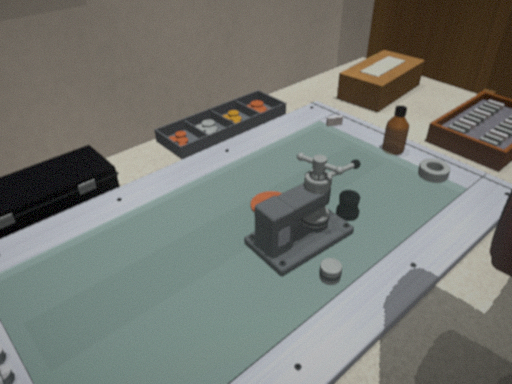

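View pics/a.png

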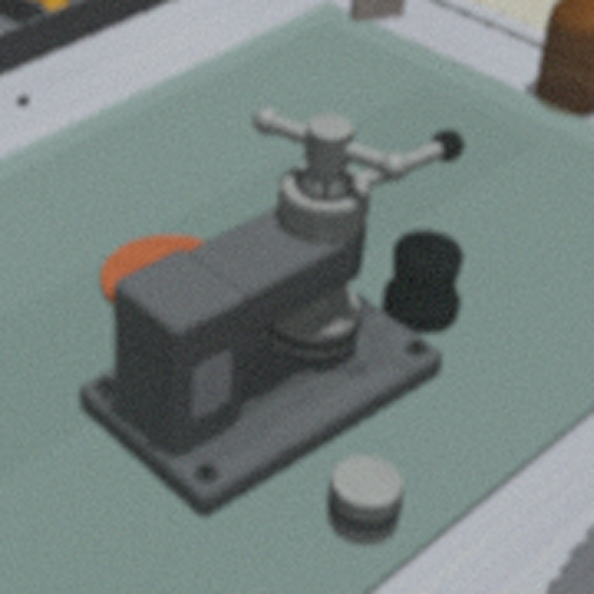

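View pics/b.png

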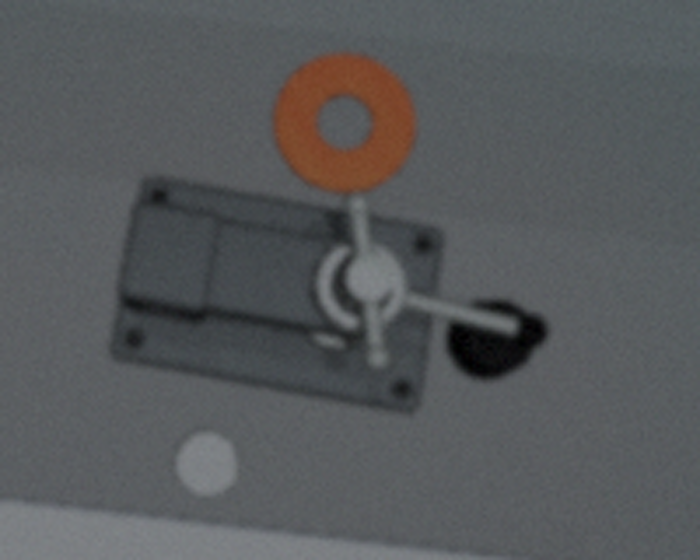

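The side picture shows the gauge's column at about (275,230), the spindle head at (319,163), the handle's ball at (356,164) and the bar ends at (301,156) and (339,170). In the top picture the head is at (307,249), the ball at (351,264) and the bar ends at (302,228) and (308,272). The loupe stands below the handle's ball.

```bash
cat >> h.py <<'E'
def proj(n,X):
    c=get_calibration(n); p=np.array(c['R'])@np.asarray(X,float)+np.array(c['t']).ravel(); return np.array([c['fx']*p[0]/p[2]+c['cx'],c['fy']*p[1]/p[2]+c['cy']])
def back(n,uv,z):
    c=get_calibration(n); R=np.array(c['R']); t=np.array(c['t']).ravel()
    d=R.T@np.array([(uv[0]-c['cx'])/c['fx'],(uv[1]-c['cy'])/c['fy'],1]); o=-R.T@t
    return o+d*(z-o[2])/d[2]
E
python3 - <<'E'
from h import *
from scipy.optimize import least_squares
pts={'top':{'knob':(350.6,264.3),'b1':(302,228),'b2':(307.7,272.3),'head':(307.1,248.6)},
'side':{'knob':(355.8,163.9),'b1':(300.6,156.1),'b2':(339.1,170),'head':(319.4,159.)}}
Z={'knob':119,'b1':147,'b2':147,'head':155}
for n in pts:
  for k in pts[n]: print(n,k,np.round(back(n,pts[n][k],Z[k]),1))
# copper ring, spare, loupe on stage
print('copper',back('top',(298.6,204.9),25)[:2],'spare',back('top',(259,302),44)[:2],'loupe',back('top',(338.5,268),58)[:2])
# base corners from top (b pixels /3.5)
C=np.array([(150,178),(443,230),(413,412),(114,358)])/3.5+[200,170]
for c in C: print(back('top',c,36)[:2])
# side base corners
C=np.array([(85,395),(207,512),(438,355)])/3.3+[220,120]
for c in C: print('s',back('side',c,36)[:2])
E
```

```text
top knob [ 482.8 -141.2  119. ]
top b1 [524.3 -62.2 147. ]
top b2 [462.4 -75.7 147. ]
top head [494.7 -71.1 155. ]
side knob [ 480.8 -140.8  119. ]
side b1 [523.  -61.8 147. ]
side b2 [462.5 -74.8 147. ]
side head [491.6 -66.1 155. ]
copper [584.14758193 -64.4485705 ] spare [412.31980371 -13.18113321] loupe [ 480.15785693 -135.29625786]
[543.22463028  29.00405637]
[ 533.76322458 -115.59790652]
[ 445.88082866 -107.88344665]
[455.04786935  35.81254739]
s [534.96642113  35.45985536]
s [447.68546817  44.33750858]
s [ 444.88069846 -103.84889675]
```

```bash
cat >> h.py <<'E'
AX=np.array([493.,-68.6])
def P(r,th,z): 
    a=np.radians(th); return [AX[0]+r*np.cos(a),AX[1]+r*np.sin(a),z]
def obs(n=5,dt=0.02):
    L=[]
    for i in range(n):
        L.append(get_obs()); wait(dt)
    o=L[-1]; 
    for k in ('wrist_force','moment','effort'): o[k]=np.mean([l[k] for l in L],0); o['s_'+k]=np.std([l[k] for l in L],0)
    return o
def show(o): print('t%.2f'%o['t'],'tcp',np.round(o['tcp_pos'],1),'yaw',round(o['ee_rot'][2],1),'F',np.round(o['wrist_force'],2),'M',np.round(o['moment'],3),'e6',np.round(o['effort'][5],4),'w',round(o['grip_width'],1))
E
python3 - <<'E'
from h import *
grip(22,20)
show(obs())
goto(P(55,-98.8,200),[180,0,-8.8])
wait(.3)
o=obs(10,.03); show(o); print(o['s_wrist_force'],o['s_moment'],o['s_effort'])
move_l(P(55,-98.8,150),speed=80); 
wait(.2); show(obs())
snap('side','s1.png'); snap('top','t1.png')
print(get_obs()['t'])
E
python3 - <<'E'
import cv2,numpy as np
a=cv2.imread('pics/s1.png')[90:270,240:420]; b=cv2.imread('pics/t1.png')[190:310,240:400]
cv2.imwrite('pics/a1.png',np.hstack([cv2.resize(a,(400,400)),cv2.resize(b,(400,300),interpolation=cv2.INTER_CUBIC)[:, :].copy() if 0 else cv2.copyMakeBorder(cv2.resize(b,(400,300)),0,100,0,0,0)]))
E
```

```text
t1.79 tcp [ 142.4 -608.6  231.3] yaw -76.8 F [-0.14 -0.4  -0.22] M [-0.005 -0.007 -0.002] e6 0.0 w 21.9
t4.54 tcp [ 484.6 -123.   200. ] yaw -8.8 F [ 0.21  0.21 -0.06] M [ 0.008 -0.016  0.004] e6 0.0 w 22.1
[0.54272143 0.27898348 0.62589722] [0.02494769 0.02087972 0.02720645] [4.89052640e-03 5.87332761e-03 3.81642165e-03 2.52214545e-04
 1.91710844e-04 4.95132097e-06]
t5.62 tcp [ 485.  -123.1  150.6] yaw -8.8 F [-0.14  0.09  0.46] M [0.002 0.014 0.016] e6 0.0 w 22.2
5.7333
```

View pics/a1.png

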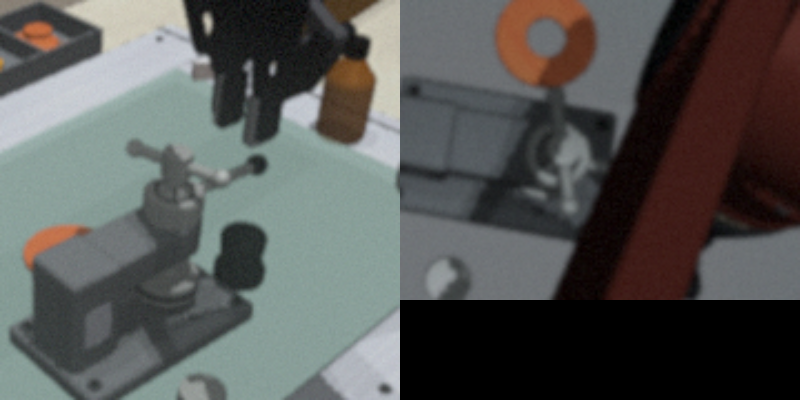

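Run:
```python
from h import *
print(proj('side',[485,-123.1,150.6]),proj('side',P(55,-98.8,119)), proj('side',P(74,-98.8,119)))
t0=get_obs()['t']
move_l(P(55,-98.8,112),speed=60); wait(.2); show(obs(20,.01))
snap('side','s2.png')
a=cv2.imread('pics/s2.png')[100:220,280:440]
cv2.imwrite('pics/a2.png',cv2.resize(a,(800,600),interpolation=cv2.INTER_CUBIC))
```

```text
[348.67880083 149.10060402] [346.37395951 167.29760135] [355.74170185 163.4519494 ]
t6.88 tcp [ 484.8 -123.   112.3] yaw -8.8 F [-0.25 -0.21  0.02] M [-0.007  0.006 -0.011] e6 0.0 w 22.2
```

View pics/a2.png

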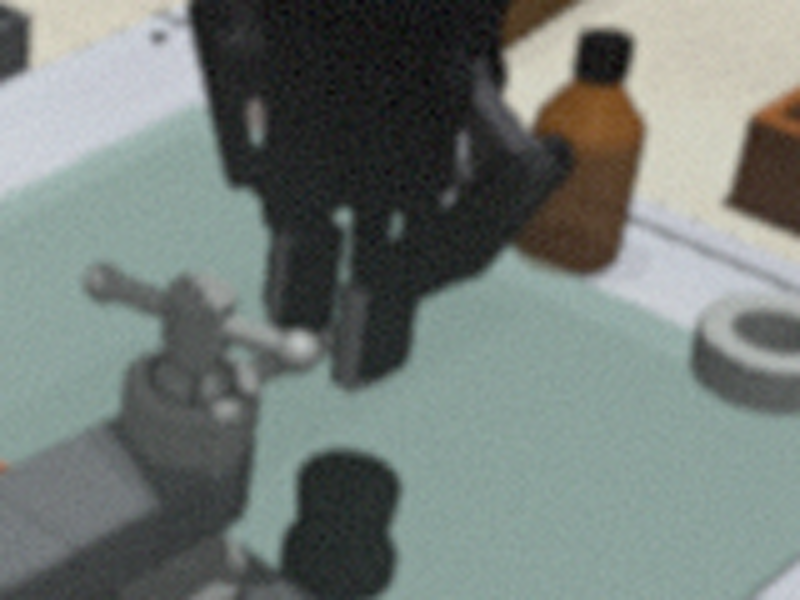

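Run:
```python
from h import *
for th in (-93,-88,-84,-80,-70,-60,-50,-40,-30):
    move_l(P(55,th,112),[180,0,th+90],speed=40); o=obs(4,.01)
    a=np.radians(th); print('th',th,'Ft %.2f'%(o['wrist_force'][:2]@[-np.sin(a),np.cos(a)]),'Fr %.2f'%(o['wrist_force'][:2]@[np.cos(a),np.sin(a)])); show(o)
```

```text
th -93 Ft 0.09 Fr 0.12
t7.25 tcp [ 490.1 -123.5  112. ] yaw -3.1 F [ 0.09 -0.12 -0.49] M [ 0.015 -0.021  0.002] e6 -0.0359 w 22.2
th -88 Ft -3.13 Fr -0.10
t7.55 tcp [ 493.9 -123.4  111.6] yaw 1.9 F [-3.13 -0.01  0.78] M [ 0.038  0.43  -0.035] e6 -0.0654 w 22.2
th -84 Ft -2.37 Fr -0.92
t7.83 tcp [ 498.1 -123.1  111.6] yaw 5.8 F [-2.45  0.66  0.76] M [ 0.04   0.505 -0.018] e6 -0.0677 w 22.0
th -80 Ft -1.93 Fr -0.62
t8.12 tcp [ 502.4 -122.7  111.8] yaw 9.8 F [-2.    0.27 -0.69] M [ 0.063  0.355 -0.041] e6 -0.0613 w 22.2
th -70 Ft -1.01 Fr -0.39
t8.54 tcp [ 512.3 -120.4  112.2] yaw 19.9 F [-1.08  0.02 -0.57] M [ 0.019  0.128 -0.036] e6 -0.0258 w 22.1
th -60 Ft -0.35 Fr 0.14
t8.97 tcp [ 521.1 -116.4  112.4] yaw 29.9 F [-0.23 -0.3  -0.05] M [-0.013  0.006  0.028] e6 -0.0161 w 21.8
th -50 Ft 0.28 Fr -0.29
t9.39 tcp [ 528.6 -110.9  112.2] yaw 39.9 F [0.03 0.4  0.24] M [-0.011  0.005  0.002] e6 -0.0149 w 22.4
th -40 Ft 0.09 Fr -0.21
t9.82 tcp [ 535.  -104.1  112. ] yaw 49.9 F [-0.1   0.21  0.32] M [0.024 0.021 0.002] e6 -0.0148 w 21.8
th -30 Ft 0.36 Fr -0.15
t10.24 tcp [540.5 -96.2 112. ] yaw 59.9 F [0.05 0.38 0.37] M [-0.023 -0.013 -0.   ] e6 -0.0147 w 21.9
```

Run:
```python
from h import *
move_l(P(55,-30,185),speed=150)
snap('side','s3.png'); snap('top','t3.png')
grip(40)
a=cv2.imread('pics/s3.png')[110:230,270:430]
cv2.imwrite('pics/a3.png',cv2.resize(a,(800,600),interpolation=cv2.INTER_CUBIC))
a=cv2.imread('pics/t3.png')[200:320,230:390]
cv2.imwrite('pics/b3.png',cv2.resize(a,(800,600),interpolation=cv2.INTER_CUBIC))
print(get_obs()['t'])
```

```text
11.3
```

View pics/a3.png

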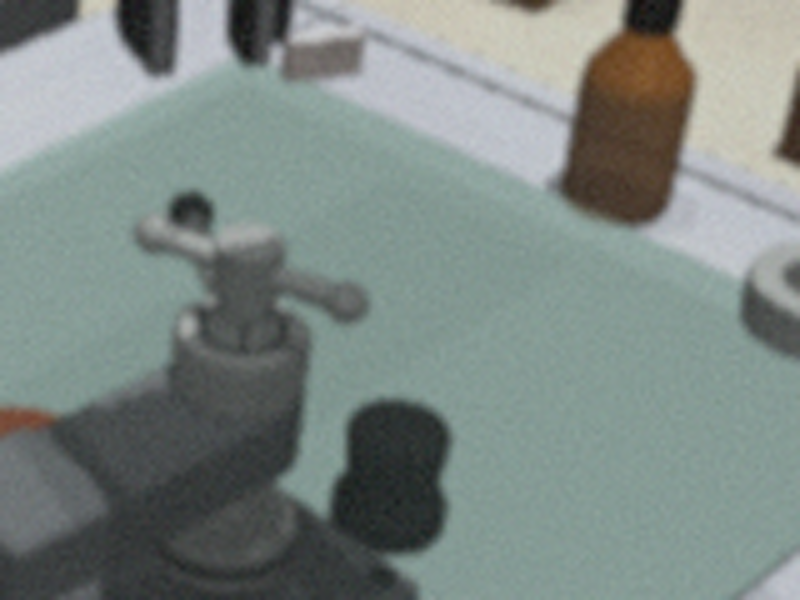

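View pics/b3.png

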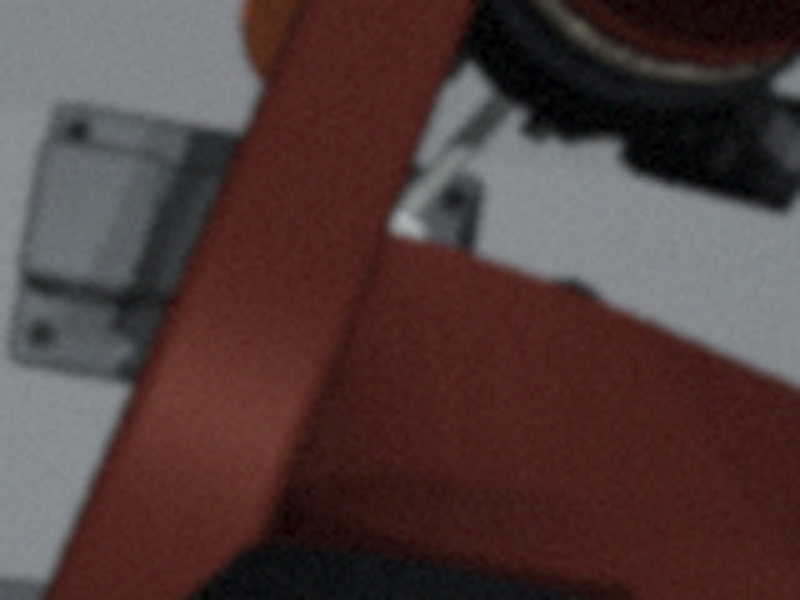

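Run:
```python
from h import *
k=back('side',(308,152),119); print(k, np.degrees(np.arctan2(*(k[:2]-AX)[::-1])))
for z in (150,155,160,165): print(z,proj('side',[*AX,z]))
b1,b2=back('side',(300,156),147),back('side',(340,170),147); print(b1,b2,(b1+b2)/2,np.degrees(np.arctan2(*(b1-b2)[1::-1])))
y0=62
move_l(P(0,0,190),[180,0,y0],speed=120)
move_l(P(0,0,165),speed=100); show(obs(10,.01))
move_l(P(0,0,138),speed=60); wait(.1); show(obs(10,.01))
snap('side','s4.png')
a=cv2.imread('pics/s4.png')[90:210,250:410]
cv2.imwrite('pics/a4.png',cv2.resize(a,(800,600),interpolation=cv2.INTER_CUBIC))
```

```text
[ 553.17607886 -112.69612179  119.        ] -36.23339833175192
150 [319.57687567 160.95384472]
155 [319.85580407 157.94574298]
160 [320.13740664 154.90880152]
165 [320.42172205 151.84260359]
[523.78904206 -61.38954661 147.        ] [461.68243257 -75.70430248 147.        ] [492.73573732 -68.54692454 147.        ] 12.979253867795869
t12.38 tcp [493.4 -68.8 165.1] yaw 62.0 F [0.16 0.03 0.26] M [ 0.003 -0.002  0.002] e6 0.0 w 40.6
t13.17 tcp [493.4 -68.7 138.4] yaw 62.0 F [-0.02 -0.33 -0.04] M [0.016 0.008 0.029] e6 0.0 w 39.9
```

View pics/a4.png

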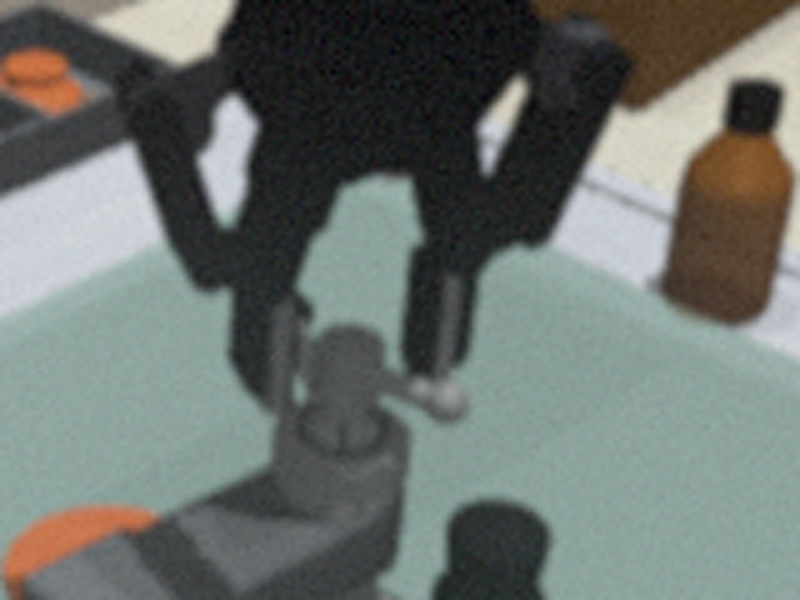

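Run:
```python
from h import *
import json
q=np.array(get_obs()['joint_pos'],float); q0=np.array(solve_ik(P(0,0,138),[180,0,62])); print(q,q0); q=q0.copy()
log=[]
for i in range(60):
    q[5]+=5
    if q[5]>146: print('range'); break
    move_j(q.tolist()); o=obs(3,.02); e=o['effort'][5]; log.append((q[5],e))
    print(round(q[5],1),round(o['joint_pos'][5],1),'e %.4f'%e,'Mz %.3f'%o['moment'][2],'F',np.round(o['wrist_force'],1),'t%.2f'%o['t'])
    if e>0.05: break
json.dump(log,open('log.json','w'))
```

```text
[-1.60065659e+01  2.80218245e+00  1.13890189e+02  3.66008758e-04
  6.32508043e+01 -7.80069635e+01] [-1.60062011e+01  2.82791193e+00  1.13921809e+02 -2.54444375e-14
  6.32502787e+01 -7.80062011e+01]
-73.0 -73.1 e 0.0484 Mz 0.004 F [-0.1 -0.4  0.4] t13.51
-68.0 -68.2 e 0.0427 Mz 0.015 F [-0.3  0.1 -0.1] t13.81
-63.0 -63.2 e 0.0426 Mz 0.024 F [ 0.  -0.3 -0.2] t14.11
-58.0 -58.2 e 0.0423 Mz 0.012 F [0.3 0.4 0.4] t14.41
-53.0 -53.2 e 0.0424 Mz 0.024 F [-0.  -0.1 -0.3] t14.71
-48.0 -48.2 e 0.0426 Mz -0.031 F [-0.   0.2 -0.5] t15.01
-43.0 -43.2 e 0.0427 Mz 0.009 F [-0.1  0.3 -0.1] t15.31
-38.0 -38.2 e 0.0426 Mz -0.004 F [-0.1  0.1 -0.2] t15.61
-33.0 -33.2 e 0.0426 Mz -0.016 F [-0.4 -0.1 -0.6] t15.91
-28.0 -28.2 e 0.0425 Mz -0.022 F [ 0.1 -0.2 -0.1] t16.21
-23.0 -23.2 e 0.0423 Mz -0.008 F [ 0.2 -0.  -0.3] t16.51
-18.0 -18.2 e 0.0422 Mz 0.005 F [ 0.3 -0.3  0.2] t16.81
-13.0 -13.2 e 0.0421 Mz 0.017 F [-0.2 -0.2 -0.4] t17.11
-8.0 -8.2 e 0.0419 Mz -0.025 F [-0.1 -0.1  0.1] t17.41
-3.0 -3.2 e 0.0418 Mz -0.011 F [-0.1 -0.1 -0.2] t17.71
2.0 1.8 e 0.0417 Mz -0.020 F [-0.2  0.  -0.1] t18.01
7.0 6.8 e 0.0416 Mz -0.012 F [ 0.8  0.1 -0.2] t18.31
12.0 11.8 e 0.0414 Mz -0.031 F [-0.3 -0.1  0.1] t18.61
17.0 16.8 e 0.0414 Mz -0.005 F [ 0.2  0.4 -0.1] t18.91
22.0 21.8 e 0.0413 Mz 0.010 F [-0.7  0.7  0.1] t19.21
27.0 26.8 e 0.0412 Mz -0.002 F [0.2 0.7 0.1] t19.51
32.0 31.8 e 0.0412 Mz -0.012 F [ 0.2 -0.3  0.2] t19.81
37.0 36.8 e 0.0411 Mz -0.013 F [ 0.  -0.  -0.3] t20.11
42.0 41.8 e 0.0412 Mz 0.019 F [-0.  -0.1 -0.2] t20.41
47.0 46.8 e 0.0496 Mz 0.021 F [ 0.2 -0.1 -0.8] t20.71
52.0 51.8 e 0.0627 Mz 0.007 F [ 0.2 -0.2 -0.6] t21.01
```

Run:
```python
from h import *
snap('side','s5.png'); snap('top','t5.png')
a=cv2.imread('pics/s5.png')[90:210,250:410]
cv2.imwrite('pics/a5.png',cv2.resize(a,(800,600),interpolation=cv2.INTER_CUBIC))
o=obs(40,.005); show(o); print(o['s_moment']/6.3, o['joint_pos'])
```

```text
t21.45 tcp [493.  -68.6 138. ] yaw -68.0 F [ 0.01 -0.17 -0.35] M [-0.006 -0.007  0.028] e6 0.0257 w 40.3
[0.00483484 0.0038187  0.0046357 ] [-1.60057244e+01  2.82910183e+00  1.13923924e+02  5.42582758e-04
  6.32508759e+01  5.19706433e+01]
```

View pics/a5.png

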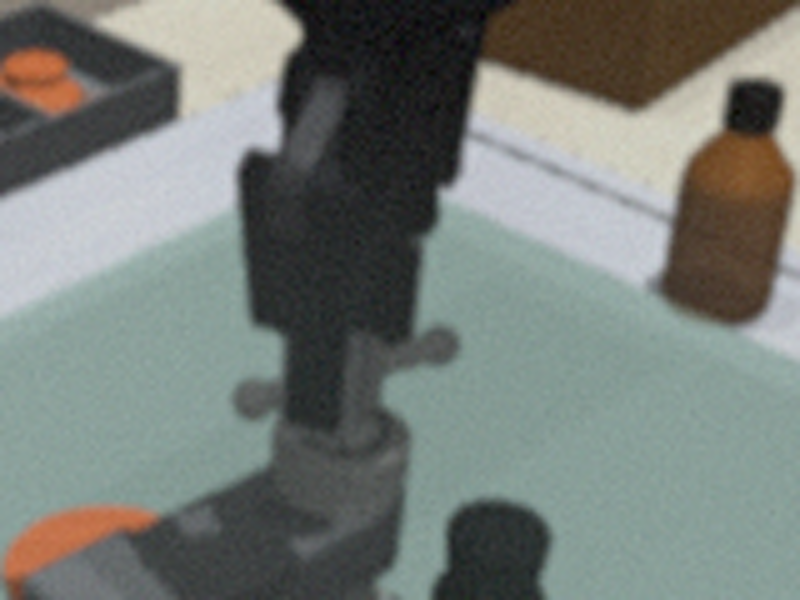

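Run:
```python
from h import *
b1,b2=back('side',(301,169.6),145),back('side',(337.6,159),145); print((b1+b2)/2,np.degrees(np.arctan2(*(b1-b2)[1::-1])))
q=np.array(solve_ik(P(0,0,138),[180,0,-68.01])); print(q)
for t in (54.5,57,59.0):
    q[5]=t; move_j(q.tolist()); o=obs(3,.02)
    print(t,round(o['joint_pos'][5],2),'e %.4f'%o['effort'][5],'t%.2f'%o['t'])
wait(.2); show(obs(40,.005))
```

```text
[492.23104209 -68.38222022 145.        ] 74.10184784058048
[-1.60062011e+01  2.82791193e+00  1.13921809e+02 -2.54444375e-14
  6.32502787e+01  5.20037989e+01]
54.5 54.43 e 0.0733 t21.74
57 56.92 e 0.0828 t22.04
59.0 58.93 e 0.0938 t22.34
t22.88 tcp [493.  -68.6 138. ] yaw -75.0 F [ 0.02 -0.01 -1.22] M [0.001 0.006 0.088] e6 0.083 w 39.9
```

Run:
```python
from h import *
q=np.array(solve_ik(P(0,0,138),[180,0,-75.0])); q[5]-=14; move_j(q.tolist()); wait(.15); show(obs(20,.005))
move_l(P(0,0,190),speed=120)
snap('side','s6.png')
grip(22)
move_l(P(55,-36.5,185),[180,0,53.5],speed=150)
a=cv2.imread('pics/s6.png')[110:230,250:410]
cv2.imwrite('pics/a6.png',cv2.resize(a,(800,600),interpolation=cv2.INTER_CUBIC))
print(get_obs()['t'])
```

```text
t23.54 tcp [493.  -68.6 138. ] yaw -61.0 F [-0.01  0.01  0.11] M [-0.01  -0.002  0.011] e6 0.0091 w 39.9
26.65
```

View pics/a6.png

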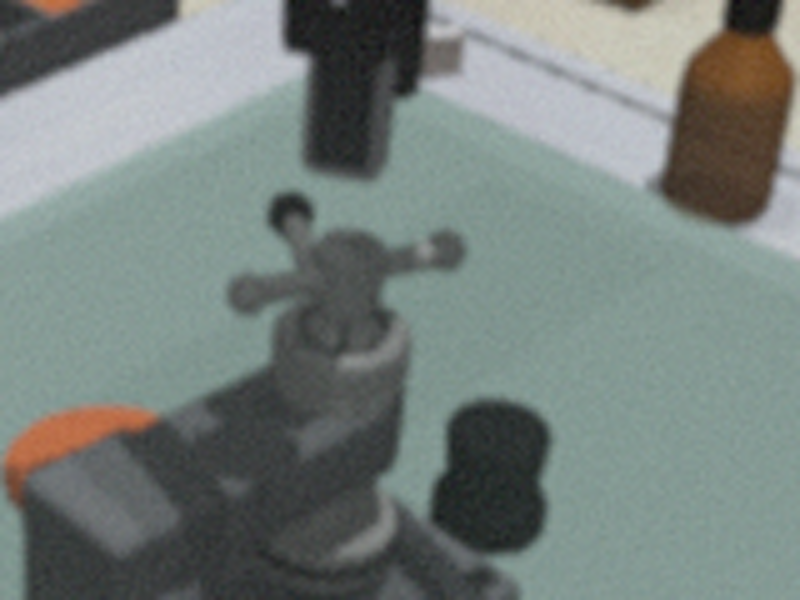

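Run:
```python
from h import *
b1,b2=back('side',(299.6,168.6),145),back('side',(339.4,159.6),145); print((b1+b2)/2,np.degrees(np.arctan2(*(b1-b2)[1::-1])))
r=54
move_l(P(r,-36.5,135),speed=120); move_l(P(r,-36.5,112),speed=60); show(obs(10,.01))
for th in (-46,-56,-66,-76,-86,-90,-94,-97,-99):
    move_l(P(r,th,112),[180,0,th+90],speed=45); o=obs(8,.005)
    a=np.radians(th); Ft=o['wrist_force'][:2]@[-np.sin(a),np.cos(a)]; Mz=o['moment'][2]
    print('th',th,'Ft %.2f Mz %.3f e6 %.3f T %.3f t%.2f'%(Ft,Mz,o['effort'][5],Ft*r/1e3+Mz,o['t']), np.round(o['tcp_pos'],1))
    if Ft>6: break
```

```text
[492.36491125 -68.90100737 145.        ] 69.08725748785821
t27.82 tcp [ 536.6 -100.8  112.1] yaw 53.5 F [ 0.02  0.24 -0.  ] M [ 0.003 -0.001 -0.019] e6 0.0 w 21.6
th -46 Ft 0.28 Mz 0.018 e6 0.017 T 0.033 t28.24 [ 530.9 -107.5  112.3]
th -56 Ft 0.06 Mz 0.004 e6 0.013 T 0.007 t28.67 [ 523.5 -113.2  112.1]
th -66 Ft -0.12 Mz -0.009 e6 0.012 T -0.015 t29.09 [ 515.2 -117.8  112.1]
th -76 Ft 0.55 Mz 0.009 e6 0.014 T 0.038 t29.52 [ 506.3 -121.   112.1]
th -86 Ft 2.33 Mz -0.004 e6 0.033 T 0.122 t29.94 [ 497.3 -122.5  112.2]
th -90 Ft 3.20 Mz 0.030 e6 0.059 T 0.203 t30.26 [ 493.7 -122.7  112.3]
th -94 Ft 3.63 Mz 0.037 e6 0.065 T 0.233 t30.57 [ 489.7 -122.6  112.2]
th -97 Ft 4.34 Mz 0.058 e6 0.069 T 0.293 t30.89 [ 486.9 -122.4  112.3]
th -99 Ft 5.05 Mz 0.082 e6 0.065 T 0.355 t31.21 [ 485.1 -122.1  112.3]
```

Run:
```python
from h import *
r=54
for th in (-101,-102.5,-104,-105.5,-107,-108.5,-110,-111.5):
    move_l(P(r,th,112),[180,0,th+90],speed=25); o=obs(16,.005)
    a=np.radians(th); Ft=o['wrist_force'][:2]@[-np.sin(a),np.cos(a)]; Mz=o['moment'][2]
    T=Ft*r/1e3+Mz
    print('th',th,'Ft %.2f Mz %.3f e6 %.3f T %.3f t%.2f'%(Ft,Mz,o['effort'][5],T,o['t']), np.round(o['tcp_pos'],1))
    if T>.455: break
wait(.3); o=obs(40,.005); show(o)
snap('side','s7.png')
a=cv2.imread('pics/s7.png')[100:220,250:410]
cv2.imwrite('pics/a7.png',cv2.resize(a,(800,600),interpolation=cv2.INTER_CUBIC))
```

```text
th -101 Ft 5.14 Mz 0.060 e6 0.066 T 0.338 t31.59 [ 483.3 -121.8  112.3]
th -102.5 Ft 5.44 Mz 0.069 e6 0.069 T 0.362 t31.98 [ 482.  -121.6  112.3]
th -104 Ft 5.30 Mz 0.069 e6 0.073 T 0.355 t32.36 [ 480.7 -121.3  112.3]
th -105.5 Ft 5.69 Mz 0.068 e6 0.076 T 0.376 t32.74 [ 479.4 -120.9  112.3]
th -107 Ft 5.86 Mz 0.072 e6 0.078 T 0.388 t33.12 [ 478.2 -120.6  112.3]
th -108.5 Ft 6.01 Mz 0.076 e6 0.081 T 0.400 t33.51 [ 476.9 -120.1  112.3]
th -110 Ft 5.85 Mz 0.085 e6 0.084 T 0.401 t33.89 [ 475.6 -119.8  112.3]
th -111.5 Ft 6.08 Mz 0.076 e6 0.087 T 0.404 t34.27 [ 474.4 -119.3  112.3]
t34.91 tcp [ 474.4 -119.3  112.3] yaw -21.5 F [ 6.53 -0.33 -1.72] M [-0.015 -1.087  0.08 ] e6 0.0839 w 21.7
```

View pics/a7.png

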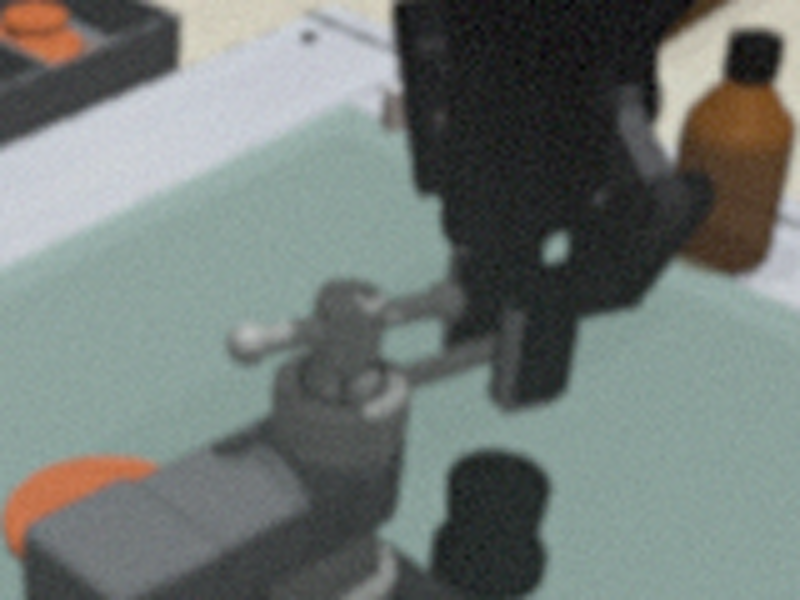

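Run:
```python
from h import *
r=54
for th in np.arange(-113,-126,-1.5):
    move_l(P(r,th,112),[180,0,th+90],speed=25); o=obs(30,.005)
    a=np.radians(th); Ft=o['wrist_force'][:2]@[-np.sin(a),np.cos(a)]; Mz=o['moment'][2]
    T=Ft*r/1e3+Mz
    print('th',th,'Ft %.2f Mz %.3f e6 %.3f T %.3f t%.2f'%(Ft,Mz,o['effort'][5],T,o['t']), np.round(o['tcp_pos'],1))
    if T>.445: break
```

```text
th -113.0 Ft 6.37 Mz 0.084 e6 0.088 T 0.428 t35.46 [ 473.2 -118.8  112.4]
th -114.5 Ft 6.52 Mz 0.087 e6 0.091 T 0.439 t35.96 [ 472.  -118.3  112.4]
th -116.0 Ft 6.58 Mz 0.095 e6 0.094 T 0.450 t36.46 [ 470.8 -117.8  112.4]
```

Run:
```python
from h import *
r=54; th=-109
move_l(P(r,th,112),[180,0,th+90],speed=30); wait(.2); show(obs(20,.005))
move_l(P(r,th,185),speed=120)
goto([330,-330,260],[180,0,-50]); wait(.3); show(obs(20,.005))
snap('side','s8.png'); snap('top','t8.png')
for n in ('side','top'):
    for t in ('master','spare_master','copper_ring','loupe'): print(n,t,[(np.round(d['extent'],1).tolist(),round(d['score'],2)) for d in spot_in(t,n)[:1]])
a=cv2.imread('pics/s8.png')[130:290,240:400]; b=cv2.imread('pics/t8.png')[180:340,220:380]
cv2.imwrite('pics/a8.png',np.hstack([cv2.resize(x,(400,400),interpolation=cv2.INTER_CUBIC) for x in (a,b)]))
print(get_obs()['t'])
```

```text
t37.19 tcp [ 475.2 -119.6  111.9] yaw -19.0 F [ 0.03 -0.04  0.14] M [ 0.002 -0.017 -0.005] e6 0.0028 w 22.3
t39.46 tcp [ 330.3 -329.7  259.9] yaw -49.9 F [-0.05 -0.06 -0.07] M [ 0.005 -0.002  0.004] e6 0.0 w 21.9
side master [([316.9, 219.9, 30.1, 23.1], 0.91)]
side spare_master [([330.8, 269.3, 23.1, 25.0], 0.62)]
side copper_ring [([266.3, 200.6, 26.8, 22.7], 0.68)]
side loupe [([348.4, 204.4, 23.8, 28.0], 0.74)]
top master [([294.7, 267.7, 9.4, 8.2], 0.48)]
top spare_master [([258.5, 303.1, 19.7, 16.3], 0.75)]
top copper_ring [([298.9, 207.8, 40.1, 40.5], 0.87)]
top loupe [([339.8, 268.3, 26.4, 22.0], 0.71)]
39.9667
```

View pics/a8.png

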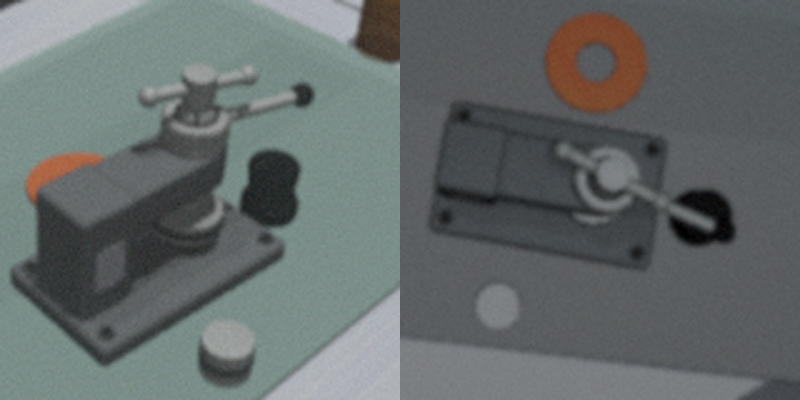

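The side crop now shows the handle's ball at about (361,168), and the T-bar ends still at (299,169) and (340,160), as before tightening. The disc and the loose things are where they were, and the gripper is clear.

Run:
```python
from h import *
k=back('side',(360.8,168),119); print(np.degrees(np.arctan2(*(k[:2]-AX)[::-1])))
b1,b2=back('side',(299.2,168.8),145),back('side',(340,160),145); print(np.degrees(np.arctan2(*(b1-b2)[1::-1])))
print(sign_off())
```

```text
-109.3746184056158
68.19354832819387
the job is handed in; nothing more can be done
None
```

The gauge is set on the steel disc and the lock ring is tight again. I handed the job in at about 40 s of the 67 s allowed. There was no verdict, and the contact forces below are inferred from robot readings, not measured directly.

- **Loosening:** I swung the lock ring's handle about 62° anticlockwise. The push it needed fell to about zero, so the ring was off its seat.
- **Setting the spindle:** I turned the T-bar clockwise with two fingers until the torque rose, then about 0.25 rad further. The turn past contact suggests about 20 N on the disc. The settled torque was 0.083–0.088 N m, just above the 0.07–0.08 expected for 20 N, so it may be a few newtons more.
- **Tightening:** I pushed the handle clockwise to about 0.45 N m, the same as 7.5 N at 60 mm, and then let go.

**Last checks:**
- The handle stayed where I left it. The T-bar sits at 68° against 69° before tightening, which is within what the pictures can resolve.
- The disc and the loose things show no shift beyond the detectors' few-pixel scatter.
- The wrist force is zero and the gripper is clear.

**What didn't match:** the handle ended at −109°, about 10° tighter than its starting −99°. I stopped on torque, not on angle. I didn't test whether the ring now holds the spindle against turning.

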